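# Open the guard, fit a snap ring over the drive spindle and hold it spread at the groove

## Robot

A 7-joint arm with a two-finger parallel gripper is mounted at the origin on a cart in front of the work surface, level with it; the furniture and walls round the work are solid. World frame = base frame: x ahead of the robot, y to its left, z up, the work surface at z = 0. Lengths are in m, angles in rad, forces in N, time in s.
With the tool pointing down it reaches from about 0.4 to 0.85 m from the base axis. Payload 10.4 kg.
Tool frame: the origin (TCP) lies midway between the tips of the shut fingers; the grasp point (between the pads) lies 19 mm behind it; z points along the fingers, y is the line along which they close (so a half turn about z gives the same grasp; the last joint's range is limited). The gripper opens to 87 mm and grips with 3 to 60 N. Pads are 19 mm wide; open, the fingers measure 117 mm over their backs; the gripper's body (75 mm by 190 mm) begins 51 mm behind the grasp point.
Start: joints at [-1.361, 0.332, -0.065, 1.46, 0.022, 1.35, -0.088], TCP at [0.144, 0.608, 0.223] pointing down, gripper open.
Joint ranges: [-2.6, 2.6], [-0.5, 2.12], [-1.47, 1.34], [0.16, 2.42], [-1.27, 4.41], [0.06, 2.06], [-2.6, 2.6]. Speed limits (rad/s): [2.22, 2.22, 2.79, 2.79, 3.14, 3.14, 3.14].

## Interface

Orientations are given as a unit quaternion [x, y, z, w].
In Python, from bench import r gives the robot as it stands.
- The arm moves only by the tool arm_command, never from a script. Its arguments are lists of equal length, an entry for each row: "xyz": the shift along the world's x, y, z in m, a list of three; "rot": the turn, a rotation vector about the world's x, y, z in rad, a list of three. In form: {"xyz": [[tx, ty, tz], ...], "rot": [[ax, ay, az], ...]}. A call has 1 to 20 rows; each row is the pose to reach, as a shift and turn from the pose commanded when the call began; what a row does not reach only later rows make up. A row lasts 1/12 s, in which the tool goes at most 41.7 mm and 7.16 degrees, less where a joint would pass 70% of its speed; a pose out of reach is approached as far as the arm can. A call with a gripper value outside its range is refused whole. "grip" is the opening, from 0 (shut) to 1 (fully open), set as the call begins (left out, the last holds). The fingers move at their own pace and stop on an object; "squeeze" is the grip in N (left out, the last holds). Time passes only in rows, so rows that repeat a pose let the fingers close. It gives the time, the measured TCP pose, the force, the opening and the grip force at its end, in the units of the state.
- r.read_state(): the state, without advancing time (a new reading comes with each control period).
- r.camera(name): name is "scene" or "side" or "wrist"; returns the picture (480x640x3 uint8, red, green, blue); there is no depth.
- r.camera_model(name): a dict with "fx", "fy", "cx", "cy" (pixels), "T" (4x4, takes a point from camera to world coordinates). Camera axes: x right, y up, looking along -z (the intrinsics and any distortion apply to the point x, -y, -z); pixel columns grow to the right and rows downward; lengths in m; the calibration is good to about 2 mm. A picture is of the moment at which its call begins: read the wrist's pose just before it. camera_model takes no time and is no camera call; for the wrist camera it gives the pose at the moment of the call.
- r.close_job(): hands the job in; it is judged then, once.
Trained networks look in the newest picture that a camera, given by its name, has taken for a name from the list of things; names that differ only in an ending like _2 or _b are one class to them, and where a whole thing is asked for, a point or a joint stands for the part that bears it (a point fixed in the world has none). Each returns a list of dicts, best first, with "conf" (0 to 1); they miss things now and then, are a little off and sometimes report something else, mostly with a low value. They report only what shows in the picture. A call takes as long as a camera call.
- r.look_for(label, camera): "at" ([x, y, z] in m, in the coordinates of the camera as it stood for that picture, good to about 4 mm: the middle of the surface that is visible of it).
- r.spot_point(label, camera): "at" ([x, y, z] in m, in the coordinates of the camera as it stood for that picture, good to about 4 mm: a listed point, or the origin of a listed thing).
The state is a dict: "time": time; "joint_positions": joint angles; "joint_vel": joint speeds; "joint_torque": joint torques, N m; "ee_pos": TCP position; "eef_rot": TCP orientation; "ft_force": force on the tool from outside, world axes, zero at the start; "torque": the same for the moment, N m; "width": finger opening in m; "grip_force": force on a finger pad.
Only numpy, scipy, OpenCV 4.12 (cv2) and the standard library are available. Lean on these libraries where they do the work, as an engineer would, in place of code of your own. Each camera call takes 0.05 s, during which the arm holds its last target. There are 200 camera calls.

## Task

First slide the clear guard of the bench drive unit fully open by its orange tab. Then take the blue-handled snap-ring pliers from their stand, squeeze the handles so that the brass ring on their tips spreads, lower the spread ring over the upright spindle until it is level with and centred on the dark groove, and finish while still holding the pliers there, squeezed and upright, with the ring open around the groove, the pliers' weight in the gripper and not resting on the unit. Leave the guard open and the other things on the bench where they are.

Things in the scene. Friction and masses are not known exactly. Their poses are not given: they have to be found in the camera images.
- drive_unit: White fixed drive unit, housing 200 x 110 x 40 mm (x, y, z); origin: centre of its underside, z up. At x = -50 mm, y = 0 stand a round aluminium hub (60 mm wide, top 64 mm above the bench) and a vertical steel spindle (24 mm diameter, chamfered top end at 98 mm). A fixed clear screen stands at the front edge (x = -98 mm, 88 mm wide, top at 107 mm). The clear guard covers the spindle when shut.
- groove (a point): Centre of the spindle's groove, on the spindle axis, 80 mm above the bench, 18 mm below the spindle's top end. The groove is the dark neck, 18 mm diameter and 9 mm tall. Axes as the drive unit's.
- guard (a joint): Travel of the clear sliding guard along the drive unit's own +x: 0 = shut (over the spindle), 0.095 m = fully open (beyond the spindle). It may start a little ajar. It stays where it is left; about 1.5 N moves it.
- guard_tab (a point): On the guard's orange tab, moving with the guard: centre of the tab's top face, 150 mm above the bench. The tab is an upright plate 14 mm thick along the drive unit's x, 50 mm along its y, standing 32 mm above its black base plate (top at 118 mm); the guard's roof is at 114 mm. The guard is 94 mm long, 92 mm wide; the tab stands 25 mm in front (-x) of its middle.
- stand: Fixed stand of the pliers: dark base plate 80 x 120 x 10 mm, origin at the centre of its underside, with two aluminium posts at y = +-37 mm (from 27 to 47 mm), 88 mm tall with low lips to 94 mm. The pliers' cross plate rests loosely on the posts between the lips (2.5 mm play); lift it straight up.
- pliers: Loose snap-ring pliers, 0.2 to 0.3 kg, upright in the stand. Origin: middle of the cross plate (24 x 82 x 8 mm), 92 mm above the bench; z up. Blue handles at +-y are squeezed together along y. Jaws reach 65 mm below the origin; the brass ring (4 mm wire) juts level to +x and cannot come off. Relaxed, its 20 mm opening won't pass the spindle; fully spread it clears it by about 2.5 mm all round.
- pliers_grip (a point): Midway between the blue handles, 56 mm above the pliers' origin. Handle grips run from 32 to 76 mm above the origin, 17 mm wide in x. Over their outsides: about 57 mm at mid-height and 65 mm at the tops when relaxed (flaring to the top), 36 mm with upright parallel faces when fully squeezed to the stop. Axes as the pliers'.
- ring_centre (a point): Where the spindle's axis should pass through the spread ring: 15 mm along the pliers' +x and 62 mm below the pliers' origin, at mid-thickness of the ring. Axes as the pliers'.
- pliers_left (a joint): Squeeze of the handles (both move alike, spring-loaded): 0 = relaxed, ring closed; 0.19 rad = fully squeezed at the stop, ring fully spread. Starts moving at about 4 N on each handle and needs about 12 N at mid-handle for the full squeeze; a grip of 25 to 40 N holds it at the stop. They spring back if let go.
- specimen_cup: Bystander: specimen cup with orange lid, 62 mm wide, 73 mm tall; origin under its centre.
- slide_box: Bystander: red card box of slides, 59 x 83 x 24 mm; origin under its centre.
- timer: Bystander: white timer, 60 x 66 x 18 mm; origin under its centre.
- swab_jar: Bystander: jar of cotton swabs, 62 mm wide, 92 mm tall; origin under its centre.
- strip_bottle: Bystander: white bottle with black cap, 52 mm wide, 114 mm tall; origin under its centre.
- sticky_notes: Bystander: pink pad of notes, 51 x 51 x 20 mm; origin under its centre.

How it is judged:
By the outcome, as a careful person would: the job done as asked, in the order asked, and still so for the second after the job is handed in, while the arm keeps its last pose, push and grip.
It also fails if it takes over 62 s, if anything falls off the work surface, if the arm or the gripper's body presses on something with over 40 N, if the wrist force passes 120 N, or if a joint passes its speed limit or range.

## Working session

There is one attempt and no reset: what is moved stays moved. The work goes in short steps, Python scripts to look and compute and a tool call to move; the robot and the scene stay as the last step left them, time stands still between calls to the robot, and variables do not carry over. Pictures are saved under pics/ and viewed, at most 11 in all, crops included, and the job is handed in when it is done.

Besides the shell and the picture viewer there is one more tool, called after "Emit:" by a JSON object that holds its "method" and its "body". arm_command: Moves the arm, as the interface text tells. Its arguments: {"type":"object","properties":{"xyz":{"type":"array"},"rot":{"type":"array"},"grip":{"type":"number"},"squeeze":{"type":"number"}},"required":["xyz","rot"]}

```bash
mkdir -p pics
cat > h.py <<'E'
from bench import r
import numpy as np, cv2
from scipy.spatial.transform import Rotation as R
def snap(cam,name=None):
    T=np.array(r.camera_model(cam)["T"]); im=r.camera(cam)
    if name: cv2.imwrite("pics/"+name,im[:,:,::-1])
    return T,im
def world(T,p): return (T@np.r_[p,1])[:3]
def spots(cam,labels,T,f="spot_point",n=2):
    for l in labels:
        for d in getattr(r,f)(l,cam)[:n]:
            print(cam,f,l,round(d["conf"],2),np.round(world(T,d["at"]),4))
E
python3 - <<'E'
from h import *
s=r.read_state();print(s["time"],s["ee_pos"],s["eef_rot"],s["width"])
for c in ["scene","side"]:
    T,im=snap(c,c+"0.png"); print(c,np.round(T,3).tolist())
    spots(c,["drive_unit","groove","guard_tab","stand","pliers","pliers_grip","ring_centre"],T)
E
```

```text
0.0 [0.14412454 0.60776254 0.22175751] [ 1.16151852e-01  9.93231226e-01 -6.89433970e-04 -5.45754141e-05] 0.0868544661599307
scene [[-0.855, 0.336, -0.394, -0.099], [-0.518, -0.565, 0.643, 1.199], [-0.007, 0.754, 0.657, 1.225], [0.0, 0.0, 0.0, 1.0]]
scene spot_point drive_unit 0.56 [5.371e-01 7.110e-02 2.000e-04]
scene spot_point groove 0.59 [0.4865 0.0645 0.081 ]
scene spot_point groove 0.41 [0.5164 0.2936 0.0033]
scene spot_point guard_tab 0.93 [0.4794 0.066  0.1496]
scene spot_point guard_tab 0.24 [0.4875 0.0658 0.08  ]
scene spot_point stand 0.65 [0.5172 0.2917 0.0014]
scene spot_point stand 0.51 [ 0.4156 -0.2102 -0.0019]
scene spot_point pliers 0.69 [ 0.4182 -0.2096  0.0914]
scene spot_point pliers_grip 0.61 [0.5178 0.2916 0.0012]
scene spot_point pliers_grip 0.59 [ 0.4173 -0.2088  0.1476]
scene spot_point ring_centre 0.68 [ 0.4333 -0.2102  0.0308]
side [[0.901, 0.252, -0.353, 0.129], [-0.433, 0.545, -0.718, -0.859], [0.012, 0.8, 0.6, 0.939], [0.0, 0.0, 0.0, 1.0]]
side spot_point drive_unit 0.59 [ 0.541   0.0724 -0.0012]
side spot_point groove 0.66 [0.4884 0.0688 0.0772]
side spot_point groove 0.62 [ 5.419e-01  7.040e-02 -5.000e-04]
side spot_point guard_tab 0.75 [0.4741 0.065  0.1477]
side spot_point guard_tab 0.17 [ 0.4213 -0.2082  0.0048]
side spot_point stand 0.74 [ 0.421  -0.2093  0.003 ]
side spot_point stand 0.34 [0.7884 0.0051 0.0021]
side spot_point pliers 0.75 [ 0.4186 -0.2077  0.0933]
side spot_point pliers 0.47 [ 0.4183 -0.2104  0.0021]
side spot_point pliers_grip 0.67 [ 0.4178 -0.207   0.1485]
side spot_point ring_centre 0.6 [ 0.4307 -0.2053  0.0332]
```

View pics/scene0.png

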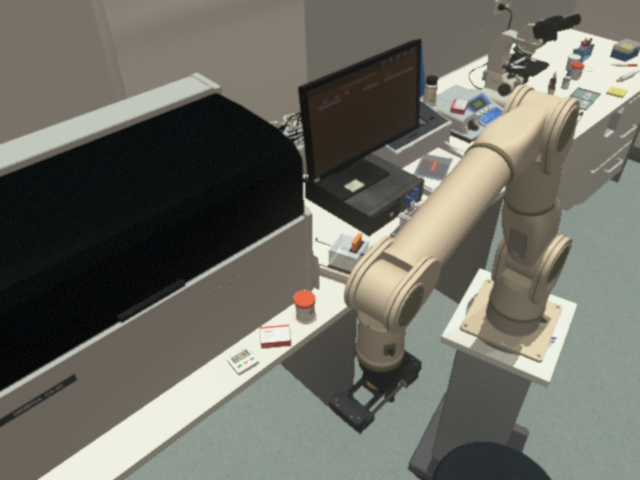

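View pics/side0.png

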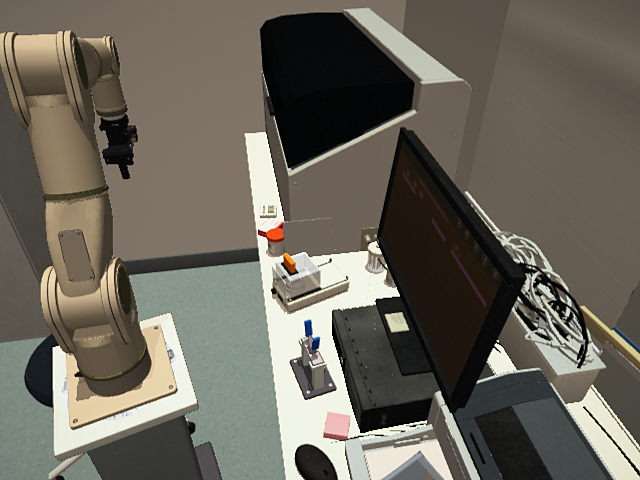

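The scene picture shows the arm at rest with the unit at about (350,245) and the orange tab at (357,242). The side picture shows the tab at (290,262), the pliers with blue handles at (310,335), the pink pad at (337,425), the monitor and computer behind the unit, and the cup and box beyond it. The networks' positions agree with this.

Emit:
{"method": "arm_command", "body": {"xyz": [[0.018,-0.036,0.004],[0.036,-0.072,0.008],[0.054,-0.108,0.012],[0.072,-0.144,0.016],[0.09,-0.18,0.02],[0.108,-0.216,0.024],[0.126,-0.252,0.028],[0.144,-0.288,0.032],[0.162,-0.324,0.036],[0.18,-0.36,0.04],[0.198,-0.396,0.04],[0.216,-0.432,0.04],[0.234,-0.468,0.04],[0.25,-0.504,0.04],[0.26,-0.54,0.04],[0.26,-0.54,0.04],[0.26,-0.54,0.04],[0.26,-0.54,0.04]], "rot": [[0,0,0.02],[0,0,0.04],[0,0,0.06],[0,0,0.08],[0,0,0.1],[0,0,0.12],[0,0,0.14],[0,0,0.16],[0,0,0.18],[0,0,0.2],[0,0,0.22],[0,0,0.232],[0,0,0.232],[0,0,0.232],[0,0,0.232],[0,0,0.232],[0,0,0.232],[0,0,0.232]], "grip": 0, "squeeze": 20}}

```text
time: 2.3
ee_pos: [0.4041, 0.0686, 0.2627]
eef_rot: [0.0, 1.0, 0.0, 0.0]
ft_force: [-0.2, -0.1, 1.5]
width: 0.0003
grip_force: 0.0
```

Run:
```python
from h import *
s=r.read_state();print(s["time"],s["ee_pos"],s["eef_rot"],s["width"],s["ft_force"],s["joint_positions"])
T,im=snap("wrist","w1.png"); print(np.round(T,3).tolist())
spots("wrist",["drive_unit","groove","guard_tab"],T)
T,im=snap("side"); spots("side",["drive_unit","groove","guard_tab"],T)
T,im=snap("scene"); spots("scene",["drive_unit","groove","guard_tab"],T)
```

```text
2.3 [0.40405494 0.06857547 0.26268795] [4.01450217e-04 9.99999864e-01 3.25692830e-04 7.40427389e-05] 0.0003244773800850682 [-0.20887338 -0.13701459  1.52331557] [-0.83973386 -0.2326754   0.48242771  1.93773162  0.10800058  1.41132254
  1.18437273]
[[0.001, -0.965, -0.261, 0.333], [1.0, 0.001, -0.001, 0.068], [0.002, -0.261, 0.965, 0.423], [0.0, 0.0, 0.0, 1.0]]
side spot_point drive_unit 0.64 [ 0.542   0.074  -0.0012]
side spot_point groove 0.98 [0.4874 0.0697 0.0766]
side spot_point guard_tab 0.87 [0.4762 0.0655 0.1484]
scene spot_point drive_unit 0.86 [0.5405 0.0721 0.0016]
scene spot_point groove 0.66 [0.487  0.0635 0.0816]
scene spot_point guard_tab 0.85 [0.477  0.0663 0.1524]
```

View pics/w1.png

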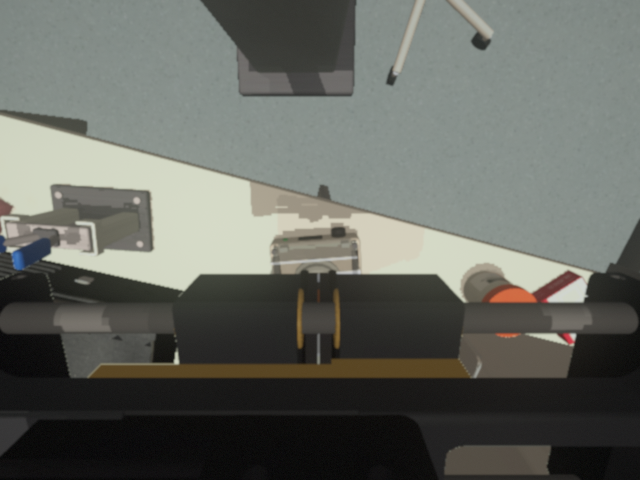

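The wrist picture shows the stand's plate with corners near (57,186), (150,192) and (152,250). The unit's front edge runs from (275,238) to (357,235), and the gripper hides the rest. I'll get both yaws from these edges.

```bash
cat >> h.py <<'E'
def ray(cam,T,uv,z):
    m=r.camera_model(cam)
    d=T[:3,:3]@np.array([(uv[0]-m["cx"])/m["fx"],-(uv[1]-m["cy"])/m["fy"],-1])
    return T[:3,3]+d*(z-T[2,3])/d[2]
E
python3 - <<'E'
from h import *
print({k:v for k,v in r.camera_model("wrist").items() if k!="T"})
T=np.array(r.camera_model("wrist")["T"])
for uv,z in [((57,186),.01),((150,192),.01),((152,250),.01),((275,238),.04),((357,235),.04),((275,238),.107),((357,235),.107)]: print(uv,z,np.round(ray("wrist",T,uv,z),4))
im=cv2.imread("pics/w1.png")[160:290,0:400]; cv2.imwrite("pics/w1c.png",cv2.resize(im,None,fx=2,fy=2,interpolation=cv2.INTER_CUBIC))
T=np.array(r.camera_model("side")["T"])
# monitor corners at guessed heights
for uv in [(405,130),(375,250),(455,405),(335,305)]:
  for z in (.1,.2,.4): print(uv,z,np.round(ray("side",T,uv,z),3))
E
```

```text
{'fx': 335.4851627527651, 'fy': 335.4851627527651, 'cx': 318.0636064607708, 'cy': 239.13008294255124}
(57, 186) 0.01 [ 0.3769 -0.251   0.01  ]
(150, 192) 0.01 [ 0.3843 -0.1383  0.01  ]
(152, 250) 0.01 [ 0.4587 -0.1455  0.01  ]
(275, 238) 0.04 [0.4349 0.0172 0.04  ]
(357, 235) 0.04 [0.4313 0.114  0.04  ]
(275, 238) 0.107 [0.4171 0.026  0.107 ]
(357, 235) 0.107 [0.4141 0.1059 0.107 ]
(405, 130) 0.1 [1.307 0.749 0.1  ]
(405, 130) 0.2 [1.167 0.558 0.2  ]
(405, 130) 0.4 [0.886 0.174 0.4  ]
(375, 250) 0.1 [0.741 0.051 0.1  ]
(375, 250) 0.2 [ 0.668 -0.057  0.2  ]
(375, 250) 0.4 [ 0.522 -0.274  0.4  ]
(455, 405) 0.1 [ 0.624 -0.468  0.1  ]
(455, 405) 0.2 [ 0.565 -0.515  0.2  ]
(455, 405) 0.4 [ 0.447 -0.608  0.4  ]
(335, 305) 0.1 [ 0.531 -0.104  0.1  ]
(335, 305) 0.2 [ 0.483 -0.194  0.2  ]
(335, 305) 0.4 [ 0.387 -0.374  0.4  ]
```

View pics/w1c.png

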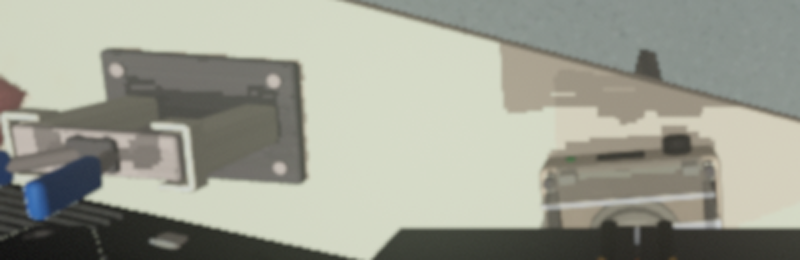

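Emit:
{"method": "arm_command", "body": {"xyz": [[0.01,0,-0.03],[0.02,0,-0.06],[0.026,0,-0.09],[0.03,0,-0.115],[0.032,0,-0.129],[0.036,0,-0.13],[0.042,0,-0.13],[0.048,0,-0.13],[0.054,0.0005,-0.13],[0.06,0.001,-0.13],[0.067,0.002,-0.13],[0.075,0.003,-0.13],[0.083,0.0035,-0.13],[0.091,0.004,-0.13],[0.099,0.005,-0.13],[0.107,0.0055,-0.13],[0.115,0.006,-0.13],[0.12,0.007,-0.13],[0.12,0.007,-0.13]], "rot": [[0,0,0],[0,0,0],[0,0,0],[0,0,0],[0,0,0],[0,0,0],[0,0,0],[0,0,0],[0,0,0],[0,0,0],[0,0,0],[0,0,0],[0,0,0],[0,0,0],[0,0,0],[0,0,0],[0,0,0],[0,0,0],[0,0,0]]}}

```text
time: 4.48
ee_pos: [0.5253, 0.0752, 0.1325]
eef_rot: [0.0, 1.0, -0.0, 0.0]
ft_force: [-0.2, 0.4, -0.3]
width: 0.0003
grip_force: 0.0
```

Run:
```python
from h import *
for c in ["scene","side"]:
    T,im=snap(c,c+"1.png"); spots(c,["groove","guard_tab"],T)
```

```text
scene spot_point groove 0.72 [0.488  0.064  0.0792]
scene spot_point guard_tab 0.78 [0.5484 0.0703 0.1524]
side spot_point guard_tab 0.69 [0.5446 0.071  0.1496]
side spot_point guard_tab 0.17 [ 0.4351 -0.2046  0.0339]
```

Emit:
{"method": "arm_command", "body": {"xyz": [[0.003,0,0],[0.006,0,0],[0.009,0.0005,0],[0.011,0.0005,0],[0.013,0.001,0],[0.013,0.001,0]], "rot": [[0,0,0],[0,0,0],[0,0,0],[0,0,0],[0,0,0],[0,0,0]]}}

```text
time: 5.28
ee_pos: [0.5376, 0.0761, 0.1325]
eef_rot: [0.0, 1.0, -0.0, 0.0]
ft_force: [-0.3, -0.7, -0.6]
width: 0.0003
grip_force: 0.0
```

Emit:
{"method": "arm_command", "body": {"xyz": [[0.002,0,0],[0.004,0,0],[0.005,0,0],[0.006,0,0]], "rot": [[0,0,0],[0,0,0],[0,0,0],[0,0,0]]}}

```text
time: 5.62
ee_pos: [0.5404, 0.0762, 0.1323]
eef_rot: [0.0, 1.0, 0.0, -0.003]
ft_force: [-21.7, 0.0, 15.3]
width: 0.0002
grip_force: 10.8
```

Emit:
{"method": "arm_command", "body": {"xyz": [[-0.01,0,0],[-0.025,0,0.005],[-0.035,0,0.03],[-0.04,0,0.06],[-0.04,0,0.09],[-0.04,-0.01,0.12],[-0.045,-0.03,0.15],[-0.05,-0.05,0.168],[-0.06,-0.075,0.168],[-0.065,-0.1,0.168],[-0.07,-0.125,0.168],[-0.075,-0.15,0.168],[-0.08,-0.175,0.168],[-0.085,-0.2,0.168],[-0.09,-0.22,0.168],[-0.095,-0.24,0.168],[-0.1,-0.255,0.168],[-0.105,-0.27,0.168],[-0.112,-0.28,0.168],[-0.119,-0.285,0.168]], "rot": [[0,0,0],[0,0,0],[0,0,0],[0,0,0],[0,0,-0.1],[0,0,-0.2],[0,0,-0.3],[0,0,-0.4],[0,0,-0.5],[0,0,-0.6],[0,0,-0.7],[0,0,-0.8],[0,0,-0.9],[0,0,-1.0],[0,0,-1.1],[0,0,-1.2],[0,0,-1.3],[0,0,-1.4],[0,0,-1.5],[0,0,-1.6]]}}

```text
time: 7.28
ee_pos: [0.4238, -0.2106, 0.3007]
eef_rot: [0.72, 0.694, 0.0, 0.0]
ft_force: [1.9, -0.3, -0.1]
width: 0.0007
grip_force: 0.0
```

Emit:
{"method": "arm_command", "body": {"xyz": [[0,0,0],[0,0,0],[0,0,0],[0,0,0],[0,0,0],[0,0,0],[0,0,0],[0,0,0],[0,0,0],[0,0,0],[0,0,0],[0,0,0],[0,0,0],[0,0,0],[0,0,0],[0,0,0],[0,0,0],[0,0,0]], "rot": [[0,0,-0.1],[0,0,-0.2],[0,0,-0.3],[0,0,-0.4],[0,0,-0.5],[0,0,-0.6],[0,0,-0.7],[0,0,-0.8],[0,0,-0.9],[0,0,-1.0],[0,0,-1.1],[0,0,-1.2],[0,0,-1.3],[0,0,-1.4],[0,0,-1.5],[0,0,-1.6],[0,0,-1.617],[0,0,-1.617]], "grip": 1}}

```text
time: 8.78
ee_pos: [0.4243, -0.2091, 0.3007]
eef_rot: [0.999, -0.037, 0.0, 0.0]
ft_force: [-0.3, -0.1, -0.4]
width: 0.0868
grip_force: 0.0
```

Run:
```python
from h import *
s=r.read_state();print(s["time"],s["ee_pos"],s["eef_rot"],s["width"],s["joint_positions"],s["ft_force"])
T,im=snap("wrist","w2.png"); print(np.round(T,3).tolist())
spots("wrist",["stand","pliers","pliers_grip","ring_centre","groove","drive_unit","guard_tab"],T)
T,im=snap("side","s2.png"); spots("side",["pliers","pliers_grip","ring_centre","groove","guard_tab","drive_unit"],T)
T,im=snap("scene"); spots("scene",["groove","guard_tab","drive_unit"],T)
```

```text
8.7833 [ 0.42425436 -0.20905185  0.30068543] [ 9.99297316e-01 -3.74808407e-02  2.31063934e-04  8.66519073e-05] 0.08679945122355924 [-0.39954942 -0.09951271  0.71937149  1.74917292  0.06590212  1.46711339
 -1.33520908] [-0.25648072 -0.07221514 -0.38893862]
[[-0.075, 0.963, 0.26, 0.495], [-0.997, -0.072, -0.02, -0.215], [-0.001, -0.261, 0.965, 0.461], [0.0, 0.0, 0.0, 1.0]]
wrist spot_point stand 0.72 [ 0.4137 -0.2064 -0.0032]
wrist spot_point pliers 0.68 [ 0.4161 -0.2081  0.0912]
wrist spot_point pliers_grip 0.8 [ 0.4201 -0.2071  0.1514]
wrist spot_point pliers_grip 0.47 [ 0.433  -0.2074  0.028 ]
wrist spot_point ring_centre 0.66 [ 0.4317 -0.2114  0.028 ]
wrist spot_point groove 0.77 [0.4887 0.0717 0.0766]
wrist spot_point drive_unit 0.56 [ 0.5387  0.0702 -0.0018]
side spot_point pliers 0.7 [ 0.4185 -0.2094  0.0915]
side spot_point pliers_grip 0.7 [ 0.4187 -0.2085  0.1473]
side spot_point ring_centre 0.74 [ 0.4337 -0.206   0.028 ]
side spot_point groove 0.97 [0.49   0.0697 0.0776]
side spot_point guard_tab 0.49 [0.5605 0.0744 0.1516]
side spot_point drive_unit 0.55 [ 0.5397  0.0698 -0.0006]
side spot_point drive_unit 0.16 [ 0.7891  0.0012 -0.0013]
scene spot_point groove 0.9 [0.487  0.0647 0.082 ]
scene spot_point groove 0.34 [ 0.4115 -0.3608  0.0026]
scene spot_point drive_unit 0.81 [0.5388 0.0722 0.0035]
```

View pics/w2.png

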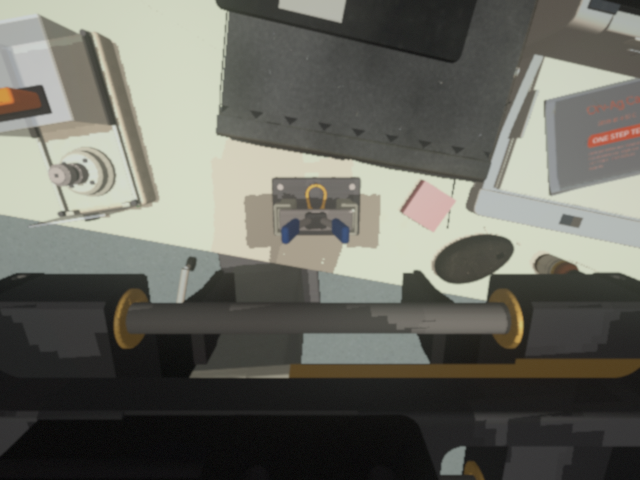

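The wrist picture shows the pliers from the ring side: the brass ring is at (316,195), the blue handles at (290,232) and (342,232), and the stand plate's edge is level, so the tool's yaw matches the stand. The unit's spindle is uncovered at (65,173) and the guard is open behind it.

Emit:
{"method": "arm_command", "body": {"xyz": [[-0.003,0,-0.03],[-0.006,0,-0.06],[-0.006,0.0005,-0.09],[-0.006,0.0005,-0.11],[-0.006,0.0005,-0.13],[-0.006,0.0005,-0.145],[-0.006,0.0005,-0.16],[-0.006,0.0005,-0.171],[-0.006,0.0005,-0.171],[-0.006,0.0005,-0.171]], "rot": [[0,0,0],[0,0,0],[0,0,0],[0,0,0],[0,0,0],[0,0,0],[0,0,0],[0,0,0],[0,0,0],[0,0,0]]}}

```text
time: 10.57
ee_pos: [0.4179, -0.2084, 0.1295]
eef_rot: [0.999, -0.038, -0.001, 0.0]
ft_force: [0.9, -0.3, 0.3]
width: 0.0871
grip_force: 0.0
```

Emit:
{"method": "arm_command", "body": {"xyz": [[0,0,0],[0,0,0],[0,0,0],[0,0,0],[0,0,0],[0,0,0],[0,0,0],[0,0,0],[0,0,0],[0,0,0],[0,0,0],[0,0,0],[0,0,0],[0,0,0]], "rot": [[0,0,0],[0,0,0],[0,0,0],[0,0,0],[0,0,0],[0,0,0],[0,0,0],[0,0,0],[0,0,0],[0,0,0],[0,0,0],[0,0,0],[0,0,0],[0,0,0]], "grip": 0, "squeeze": 34}}

```text
time: 11.73
ee_pos: [0.42, -0.2081, 0.1316]
eef_rot: [0.999, -0.038, 0.002, -0.0]
ft_force: [-2.9, 4.0, 20.0]
width: 0.0346
grip_force: 34.0
```

Run:
```python
from h import *
s=r.read_state();print(s["time"],s["ee_pos"],s["width"],s["grip_force"],s["ft_force"],s["torque"])
T,im=snap("wrist","w3.png"); spots("wrist",["pliers","pliers_grip","ring_centre"],T)
cv2.imwrite("pics/w3.png",im[120:320,:,::-1])
```

```text
11.7333 [ 0.42000398 -0.20814235  0.13163363] 0.03464336733476144 34.004194296430796 [-2.90815754  4.02098513 20.01272529] [1.00890984 0.74173697 0.07078506]
wrist spot_point pliers 0.6 [ 0.4179 -0.2115  0.093 ]
```

View pics/w3.png

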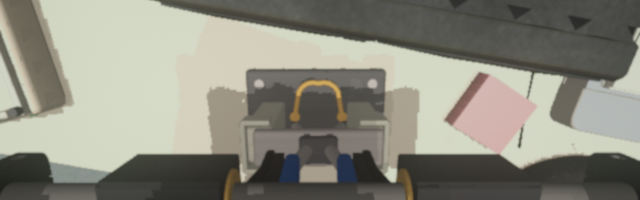

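The ring is spread at crop (318,100), the handles are together, and the width of 34.6 mm fits the squeeze stop. Lifting straight up.

Emit:
{"method": "arm_command", "body": {"xyz": [[0,0,0.002],[0,0,0.005],[0,0,0.009],[0,0,0.015],[0,0,0.022],[0,0,0.03],[0,0,0.04],[0,0,0.055],[0,0,0.07],[0,0,0.085],[0,0,0.1],[0,0,0.112],[0,0,0.12],[0,0,0.12],[0,0,0.12]], "rot": [[0,0,0],[0,0,0],[0,0,0],[0,0,0],[0,0,0],[0,0,0],[0,0,0],[0,0,0],[0,0,0],[0,0,0],[0,0,0],[0,0,0],[0,0,0],[0,0,0],[0,0,0]]}}

```text
time: 13.18
ee_pos: [0.4183, -0.2084, 0.2497]
eef_rot: [0.999, -0.038, 0.0, 0.0]
ft_force: [-0.2, 0.9, -2.9]
width: 0.0348
grip_force: 34.0
```

Run:
```python
from h import *
s=r.read_state();print(s["time"],s["ee_pos"],s["eef_rot"],s["width"],s["grip_force"],s["ft_force"],s["torque"])
for c in ["wrist","side","scene"]:
  T,im=snap(c,c+"4.png"); spots(c,["pliers","pliers_grip","ring_centre","groove"],T)
T,im=snap("wrist")
cv2.imwrite("pics/w4c.png",cv2.resize(im[180:300,200:440,::-1],None,fx=3,fy=3))
```

```text
13.1833 [ 0.41825158 -0.20836254  0.24974743] [ 9.99274553e-01 -3.80823679e-02  3.17965486e-04  1.59385291e-06] 0.03479150498113351 33.99950894177891 [-0.15090653  0.90060264 -2.86836712] [-0.0439025   0.25596373  0.00983347]
wrist spot_point pliers 0.84 [ 0.4186 -0.2095  0.2121]
wrist spot_point groove 0.97 [0.489  0.0703 0.0812]
side spot_point pliers 0.82 [ 0.4143 -0.2094  0.2055]
side spot_point pliers_grip 0.81 [ 0.4184 -0.2097  0.2669]
side spot_point ring_centre 0.92 [ 0.428  -0.2074  0.1454]
side spot_point groove 0.75 [0.4885 0.0669 0.0779]
scene spot_point pliers 0.53 [ 0.4172 -0.2101  0.2074]
scene spot_point ring_centre 0.52 [ 0.4318 -0.2113  0.149 ]
scene spot_point ring_centre 0.28 [ 0.4087 -0.3609  0.0018]
```

View pics/w4c.png

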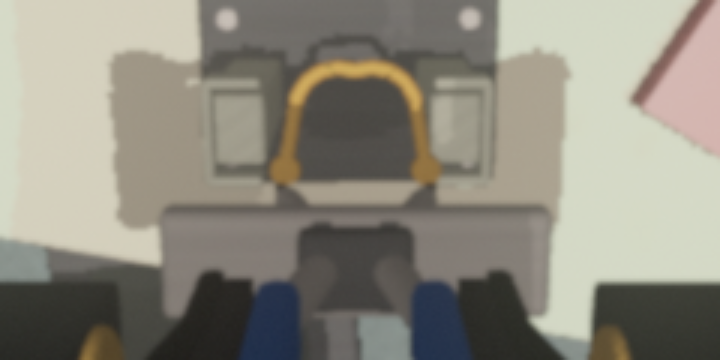

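The crop shows the lifted pliers level, with the ring spread: its front inner edge is near (355,78), its sides at x of about 303 and 410, and its jaw tips at (285,168) and (425,170).

Run:
```python
from h import *
T=np.array(r.camera_model("wrist")["T"])
f=lambda u,v:(200+u/3,180+v/3)
for uv in [(355,80),(303,110),(410,110),(355,60),(285,168),(425,170)]: print(np.round(ray("wrist",T,f(*uv),.148),4))
```

```text
[ 0.4448 -0.2109  0.148 ]
[ 0.4379 -0.1965  0.148 ]
[ 0.4357 -0.2248  0.148 ]
[ 0.4501 -0.2113  0.148 ]
[ 0.4224 -0.1903  0.148 ]
[ 0.419  -0.2278  0.148 ]
```

Emit:
{"method": "arm_command", "body": {"xyz": [[0.001,0.008,0],[0.004,0.024,0],[0.008,0.044,0],[0.013,0.066,0],[0.018,0.089,0],[0.023,0.112,0],[0.028,0.135,0],[0.033,0.158,0],[0.037,0.181,0],[0.042,0.204,0],[0.046,0.226,0],[0.05,0.246,0],[0.053,0.261,0],[0.055,0.271,0],[0.056,0.277,0],[0.0565,0.28,0],[0.0565,0.28,0],[0.0565,0.28,0]], "rot": [[0,0,0],[0,0,0],[0,0,0],[0,0,0],[0,0,0],[0,0,0],[0,0,0],[0,0,0],[0,0,0],[0,0,0],[0,0,0],[0,0,0],[0,0,0],[0,0,0],[0,0,0],[0,0,0],[0,0,0],[0,0,0]]}}

```text
time: 15.48
ee_pos: [0.4747, 0.0707, 0.2496]
eef_rot: [0.999, -0.039, 0.0, 0.0]
ft_force: [-0.6, -0.4, -3.4]
width: 0.0346
grip_force: 34.0
```

Run:
```python
from h import *
s=r.read_state();print(s["time"],s["ee_pos"],s["eef_rot"],s["width"],s["grip_force"],s["ft_force"],s["torque"])
for c in ["side","scene","wrist"]:
  T,im=snap(c,c+"5.png"); spots(c,["pliers","ring_centre","groove"],T)
cv2.imwrite("pics/w5c.png",cv2.resize(im[170:300,200:440,::-1],None,fx=3.3,fy=3.3,interpolation=cv2.INTER_CUBIC))
```

```text
15.4833 [0.47468587 0.07074857 0.24960939] [ 9.99251444e-01 -3.86849844e-02  1.67438145e-05  1.50606521e-04] 0.034553964590360906 33.99944279808551 [-0.6206356  -0.39933693 -3.40364105] [-0.02392694  0.14153439 -0.0479094 ]
side spot_point pliers 0.58 [0.4729 0.0682 0.2099]
side spot_point pliers 0.45 [0.4907 0.069  0.0747]
side spot_point ring_centre 0.65 [0.4851 0.0718 0.1471]
side spot_point groove 0.93 [0.4913 0.0701 0.0763]
side spot_point groove 0.34 [0.4856 0.0723 0.1475]
scene spot_point pliers 0.77 [0.4744 0.0698 0.2071]
scene spot_point ring_centre 0.57 [0.4873 0.0661 0.1512]
scene spot_point groove 0.98 [0.4892 0.0645 0.081 ]
scene spot_point groove 0.17 [ 0.4082 -0.3629  0.0016]
wrist spot_point pliers 0.6 [0.4722 0.0698 0.2094]
wrist spot_point ring_centre 0.52 [0.4888 0.0702 0.0817]
wrist spot_point groove 0.97 [0.4879 0.071  0.0794]
wrist spot_point groove 0.42 [0.4768 0.0688 0.2074]
```

View pics/w5c.png

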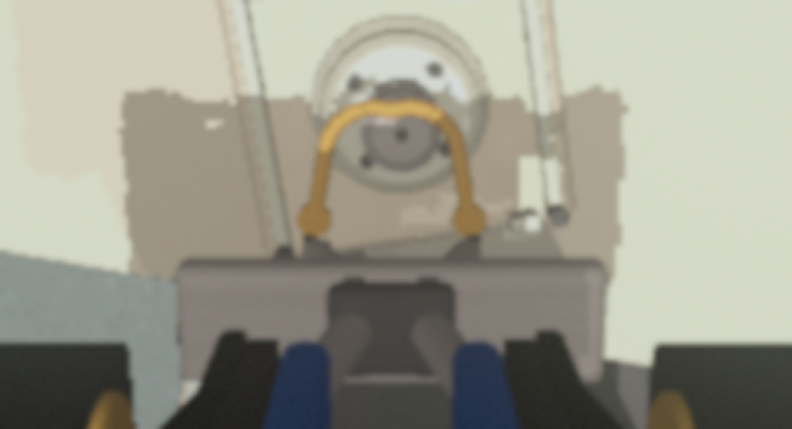

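The crop shows the spindle's top face, centre mark at (402,133), seen through the ring. The ring's midline is at x of about 393, its front wire centre at y of about 107, and its tips at (314,218) and (470,218).

Run:
```python
from h import *
T=np.array(r.camera_model("wrist")["T"])
f=lambda u,v:(200+u/3.3,170+v/3.3)
print("spindle",np.round(ray("wrist",T,f(402,133),.098),4))
for uv in [(393,107),(335,145),(452,145),(314,218),(470,218)]: print(np.round(ray("wrist",T,f(*uv),.148),4))
s=r.read_state();print(s["ee_pos"])
# wire mask
im=cv2.imread("pics/wrist5.png"); h=cv2.cvtColor(im,cv2.COLOR_BGR2HSV)
m=cv2.inRange(h,(10,120,80),(28,255,255)); m[:190]=0; m[245:]=0; m[:,:270]=0;m[:,360:]=0
ys,xs=np.where(m)
P=np.array([ray("wrist",T,(x,y),.148)[:2] for x,y in zip(xs,ys)])
yaw=-2*0.03870; ax=np.array([np.cos(yaw),np.sin(yaw)]); ay=np.array([-ax[1],ax[0]])
q=(P-np.array(s["ee_pos"][:2])); a,b=q@ax,q@ay
for lo in np.arange(-.004,.032,.002):
    k=(a>=lo)&(a<lo+.002)
    if k.any():
        v=np.sort(b[k]); g=np.argmax(np.diff(v)) if len(v)>1 else 0
        print(round(lo+.001,3),np.round([v[0],v[g],v[min(g+1,len(v)-1)],v[-1]],4))
g=np.array(ray("wrist",T,f(402,133),.098)[:2])-s["ee_pos"][:2]; print("spindle in tool",g@ax,g@ay)
```

```text
spindle [0.4892 0.0668 0.098 ]
[0.5046 0.0683 0.148 ]
[0.4965 0.0829 0.148 ]
[0.4944 0.0548 0.148 ]
[0.4789 0.0896 0.148 ]
[0.476  0.0516 0.148 ]
[0.47466467 0.07166445 0.24954977]
-0.001 [-0.0205 -0.0189  0.0176  0.02  ]
0.001 [-0.0221 -0.0172  0.0159  0.0216]
0.003 [-0.022  -0.0164  0.0159  0.0216]
0.005 [-0.022  -0.0171  0.0159  0.0207]
0.007 [-0.0195 -0.0179  0.0175  0.0191]
0.009 [-0.0187 -0.0179  0.0166  0.0182]
0.011 [-0.0187 -0.017   0.0166  0.0182]
0.013 [-0.0178 -0.017   0.0158  0.0174]
0.015 [-0.0178 -0.0162  0.0157  0.0174]
0.017 [-0.0177 -0.0161  0.0157  0.0173]
0.019 [-0.0169 -0.0153  0.0149  0.0165]
0.021 [-0.0169 -0.0153  0.0141  0.0165]
0.023 [-0.016  -0.0144  0.0133  0.0164]
0.025 [-0.0152 -0.0128  0.0124  0.0156]
0.027 [-0.0136 -0.0104  0.0101  0.014 ]
0.029 [-0.0128  0.0116  0.0124  0.0124]
0.031 [-0.0096  0.0077  0.0085  0.0085]
spindle in tool 0.01486589800699061 -0.0037627629436733923
```

Emit:
{"method": "arm_command", "body": {"xyz": [[0,-0.0015,-0.004],[0,-0.0035,-0.012],[0,-0.0035,-0.022],[0,-0.0035,-0.031],[0,-0.0035,-0.037],[0,-0.0035,-0.04],[0,-0.0035,-0.04],[0,-0.0035,-0.04],[0,-0.0035,-0.04],[0,-0.0035,-0.04]], "rot": [[0,0,0],[0,0,0],[0,0,0],[0,0,0],[0,0,0],[0,0,0],[0,0,0],[0,0,0],[0,0,0],[0,0,0]]}}

```text
time: 16.92
ee_pos: [0.4749, 0.0683, 0.21]
eef_rot: [0.999, -0.038, 0.0, -0.0]
ft_force: [0.6, -0.3, -2.0]
width: 0.0351
grip_force: 34.0
```

```bash
cat >> h.py <<'E'
def rep(name,zr,zs=.098):
    s=r.read_state();print(s["time"],s["ee_pos"],s["eef_rot"],s["width"],s["ft_force"],s["torque"])
    for c in ["side","scene","wrist"]:
        T,im=snap(c,c+name); spots(c,["ring_centre","groove"],T)
    cv2.imwrite("pics/c"+name,cv2.resize(im[170:300,200:440,::-1],None,fx=3.3,fy=3.3,interpolation=cv2.INTER_CUBIC))
E
python3 -c "
from h import *
rep('6.png',.108)"
```

```text
16.9167 [0.47494147 0.06827497 0.20999692] [ 9.99274928e-01 -3.80720378e-02  3.50581888e-04 -1.22573235e-04] 0.035114435815386875 [ 0.57335692 -0.28158956 -2.00092193] [-0.09873725  0.20721165  0.05177815]
side spot_point ring_centre 0.56 [0.486  0.0688 0.1082]
side spot_point groove 0.96 [0.4891 0.0685 0.0765]
side spot_point groove 0.27 [ 0.4062 -0.3568  0.0006]
scene spot_point ring_centre 0.81 [0.4864 0.0655 0.1107]
scene spot_point groove 0.9 [0.4899 0.0644 0.0844]
wrist spot_point groove 0.86 [0.4899 0.0715 0.0797]
```

View pics/c6.png

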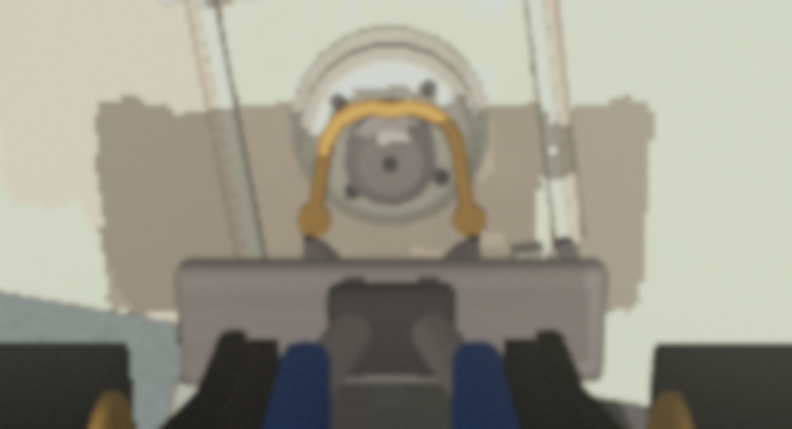

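The crop shows the spindle's centre mark at (390,163), inside the ring (midline x of about 393, front wire y of about 107). The pose is nearly centred.

```bash
cat >> h.py <<'E'
def tool(cam_png,T,ee,yaw,zr,mark,zs=.098):
    ax=np.array([np.cos(yaw),np.sin(yaw)]); ay=np.array([-ax[1],ax[0]])
    f=lambda u,v:(200+u/3.3,170+v/3.3)
    g=ray("wrist",T,f(*mark),zs)[:2]-ee[:2]; print("spindle in tool",np.round([g@ax,g@ay],4))
    h=cv2.cvtColor(cv2.imread(cam_png),cv2.COLOR_BGR2HSV)
    m=cv2.inRange(h,(10,120,80),(28,255,255)); m[:190]=0; m[245:]=0; m[:,:270]=0;m[:,360:]=0
    ys,xs=np.where(m); q=np.array([ray("wrist",T,(x,y),zr)[:2] for x,y in zip(xs,ys)])-ee[:2]
    a,b=q@ax,q@ay; k=abs(b)<.003; print("front wire a",a[k].min(),a[k].max())
    for lo in (.010,.014,.018,.022):
        v=b[abs(a-lo)<.001]; print(lo,"inner",np.round([v[v<0].max(),v[v>0].min()],4))
E
python3 - <<'E'
from h import *
T=np.array(r.camera_model("wrist")["T"]); ee=np.array(r.read_state()["ee_pos"]); print(ee)
for zr in (.106,.108,.111): tool("pics/wrist6.png",T,ee,-.0762,zr,(390,163))
T=np.array(r.camera_model("side")["T"]);m=r.camera_model("side")
im=cv2.imread("pics/side6.png")
p=np.linalg.inv(T)@np.r_[.489,.067,.11,1]; u=m["cx"]+m["fx"]*p[0]/-p[2]; v=m["cy"]-m["fy"]*p[1]/-p[2]
u,v=int(u),int(v);print(u,v); cv2.imwrite("pics/s6c.png",cv2.resize(im[v-40:v+30,u-45:u+45],None,fx=8,fy=8,interpolation=cv2.INTER_CUBIC))
E
```

```text
[0.47467694 0.06813276 0.20959092]
spindle in tool [ 0.0145 -0.0003]
front wire a 0.028575127599132732 0.030967524783982313
0.01 inner [-0.0171  0.0168]
0.014 inner [-0.0171  0.0159]
0.018 inner [-0.0162  0.015 ]
0.022 inner [-0.0145  0.0142]
spindle in tool [ 0.0145 -0.0003]
front wire a 0.028897511925840107 0.03127179602891847
0.01 inner [-0.017   0.0167]
0.014 inner [-0.0169  0.0166]
0.018 inner [-0.0161  0.0157]
0.022 inner [-0.0152  0.0141]
spindle in tool [ 0.0145 -0.0003]
front wire a 0.029381088415901115 0.031728202896322645
0.01 inner [-0.0168  0.0165]
0.014 inner [-0.0168  0.0164]
0.018 inner [-0.0159  0.0156]
0.022 inner [-0.0151  0.0139]
293 267
```

View pics/s6c.png

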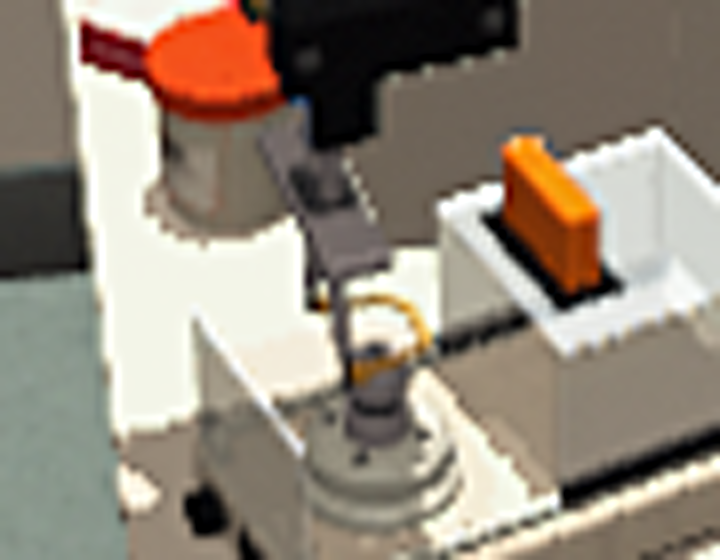

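The side crop shows the ring just above the spindle's top, level and encircling it from this view, with the guard open behind it. Lowering now.

Emit:
{"method": "arm_command", "body": {"xyz": [[0,0,-0.002],[0,0,-0.004],[0,0,-0.006],[0,0,-0.008],[0,0,-0.01],[0,0,-0.012],[0,0,-0.014],[0,0,-0.014]], "rot": [[0,0,0],[0,0,0],[0,0,0],[0,0,0],[0,0,0],[0,0,0],[0,0,0],[0,0,0]]}}

```text
time: 18.03
ee_pos: [0.4745, 0.0681, 0.1951]
eef_rot: [0.999, -0.038, -0.0, 0.0]
ft_force: [-0.3, 0.7, -2.4]
width: 0.0351
grip_force: 34.0
```

Emit:
{"method": "arm_command", "body": {"xyz": [[0,0,-0.002],[0,0,-0.004],[0,0,-0.006],[0,0,-0.008],[0,0,-0.01],[0,0,-0.012],[0,0,-0.0138],[0,0,-0.0138],[0,0,-0.0138],[0,0,-0.0138]], "rot": [[0,0,0],[0,0,0],[0,0,0],[0,0,0],[0,0,0],[0,0,0],[0,0,0],[0,0,0],[0,0,0],[0,0,0]]}}

```text
time: 18.87
ee_pos: [0.4748, 0.0682, 0.1819]
eef_rot: [0.999, -0.038, 0.0, 0.0]
ft_force: [-0.2, 0.9, -2.9]
width: 0.0348
grip_force: 34.0
```

Run:
```python
from h import *
rep('7.png',.08)
for c in ["side","scene"]:
    T=np.array(r.camera_model(c)["T"]); spots(c,["guard_tab","pliers"],T)
a=cv2.resize(cv2.imread("pics/side7.png")[227:297,248:338],None,fx=6,fy=6,interpolation=cv2.INTER_CUBIC)
b=cv2.imread("pics/c7.png")[:, 200:600]; b=cv2.resize(b,(int(400*420/b.shape[0]*.6),int(420*.6)))
o=np.zeros((420,540+b.shape[1],3),np.uint8); o[:,:540]=a; o[:b.shape[0],540:]=b; cv2.imwrite("pics/m7.png",o)
```

```text
18.8667 [0.47475716 0.06818843 0.18188052] [ 9.99274413e-01 -3.80872700e-02  8.77093493e-05  1.17071839e-05] 0.034796810795289485 [-0.24753448  0.9397728  -2.94440521] [-0.04057856  0.16444611 -0.0011827 ]
side spot_point ring_centre 0.64 [0.4869 0.0658 0.08  ]
side spot_point ring_centre 0.53 [0.4742 0.0634 0.1418]
side spot_point groove 0.79 [0.4909 0.0656 0.0781]
scene spot_point ring_centre 0.78 [0.4889 0.0648 0.0817]
scene spot_point groove 0.65 [0.489  0.0646 0.0834]
wrist spot_point groove 0.62 [0.4852 0.0698 0.0799]
side spot_point guard_tab 0.67 [0.5594 0.0725 0.1495]
side spot_point guard_tab 0.63 [ 0.4068 -0.3554  0.0011]
side spot_point pliers 0.61 [0.4734 0.0668 0.1425]
scene spot_point guard_tab 0.93 [0.561  0.0718 0.1504]
scene spot_point pliers 0.86 [0.473  0.0634 0.1387]
```

View pics/m7.png

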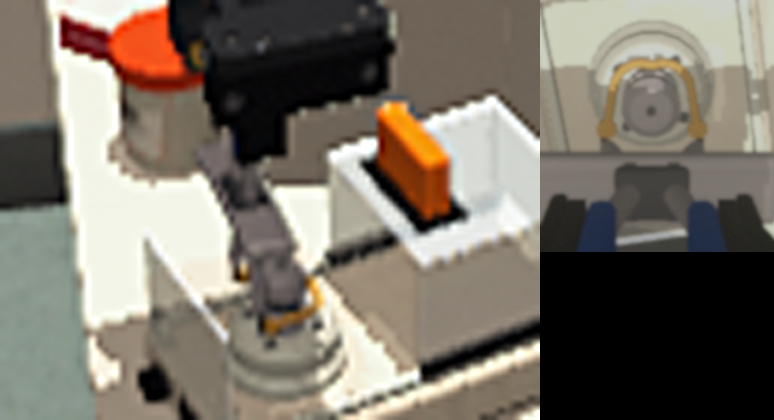

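The ring sits around the groove in both views. The wrist still reads the pliers' free weight of about 2.9 N, so nothing is resting on the unit, and the guard remains open. Handing in.

```bash
python3 -c "
from bench import r
print(r.close_job())"
```

```text
the job is handed in; nothing more can be done
None
```

I slid the guard fully open to its stop, and the arm now holds the squeezed pliers upright with the spread ring centred on the groove and clear of the unit. The job was handed in at about 19 s of robot time, and no verdict came back.

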